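# Lock the edge-sander's spindle and take off its drum cap

### The arm

A 6-joint arm with a two-finger parallel gripper is mounted at the origin on a cart in front of the work surface, level with it; the furniture and walls round the work are solid. World frame = base frame: x ahead of the robot, y to its left, z up, the work surface at z = 0. Lengths are in m, angles in degrees, forces in N, time in s.
With the tool pointing down it reaches from about 0.3 to 0.75 m from the base axis. Payload 8.5 kg.
Tool frame: the origin (TCP) lies between the finger pads; the fingertips stand 8 mm ahead of it and the grasp point (between the pads) lies 11 mm behind it; y points along the fingers, z is the direction in which the jaws open and shut, and the axes are right-handed (so a half turn about y gives the same grasp; the last joint's range is limited). The gripper opens to 85 mm and grips with 20 to 120 N. Pads are 22 mm wide; open, the fingers measure 114 mm over their backs; the gripper's body (76 mm by 85 mm) begins 54 mm behind the grasp point. The pads swing forward as they close: fully open they stand 13 mm farther back than shut.
Start: joints at [-80.862, 21.807, 74.336, -0, 83.858, -12.336], TCP at [0.201, -0.512, 0.203] pointing down, gripper open.
Joint ranges: [-178.18, 178.18], [-50.72, 133.34], [12.68, 142.11], [-81.47, 261.47], [9.98, 163.14], [-165.26, 165.26]. Speed limits (degrees/s): [136.94, 136.94, 180, 180, 180, 180].

### API

Orientations are given as a 3x3 rotation matrix whose columns are the frame's x, y, z axes.
In Python, from rig import env, get_image gives the robot as it stands.
- The arm moves only by the tool move_arm, never from a script. Its argument "targets" is one flat list of numbers, 6 for each row, row after row: the shift along the tool's x, y, z in mm, then the turn, a rotation vector about the tool's x, y, z in rad. A call has exactly 5 rows; each row shifts and turns the commanded pose from where the row before left it, along the tool's axes as they then stand; what a row does not reach is not made up. A row lasts 1/8 s, in which the tool goes at most 62.5 mm and 10.7 degrees, less where a joint would pass 70% of its speed; a pose out of reach is approached as far as the arm can. A call is refused whole if a number of a shift passes 62.5 or a number of a turn 0.188, either way. A call with a gripper value outside its range is refused whole. "hand" is the opening, from -1 (shut) to 1 (fully open), so that 0 is half open, set as the call begins (left out, the last holds). The fingers move at their own pace and stop on an object; "squeeze" is the grip in N (left out, the last holds). Time passes only in rows, so rows that do not move let the fingers close, or fill a call up. It gives the time, the measured TCP pose, the force and the opening at its end, in the units of the state.
- env.observe(): the state, without advancing time (a new reading comes with each control period).
- get_image(name): name is "scene" or "top"; returns a dict with "pixels" (480x640x3 uint8, red, green, blue), "z_map" (480x640 float32, m along the optical axis (not along the pixel's ray), 0 where there is no reading), "intrinsics" (3x3 intrinsics, pixels), "R" (3x3) and "t" (3): a world point X has camera coordinates R X + t. Camera axes: x right, y down, z forward; pixel columns grow to the right and rows downward; lengths in m; the calibration is good to about 2 mm. A picture is of the moment at which its call begins.
- env.close_job(): hands the job in, once; it reports no verdict.
The state is a dict: "time_s": time; "q": joint angles; "qvel": joint speeds; "joint_efforts": joint torques, N m; "position": TCP position; "tool_rot": TCP orientation; "ft_force": force on the tool from outside, world axes, zero at the start; "wrist_torque": the same for the moment, N m; "grip_width": finger opening in m.
Only numpy, scipy, OpenCV 4.12 (cv2) and the standard library are available. Lean on these libraries where they do the work, as an engineer would, in place of code of your own. Each camera call takes 0.05 s, during which the arm holds its last target.

### The job

The worn sleeve on the sole-edge sander is to be changed: first push the loose lock plate along its rails until it sits flush against the fixed plate behind the drum, so that the spindle cannot turn. Then unscrew the winged cap from the drum - nobody knows whether this spindle has a right- or a left-hand thread, so try gently which way it gives and never force it - lift it off, and finish with the cap still held in the gripper, clear above the spindle by about a hand's width, leaving the lock plate flush and the things around the machine where they are.

Things in the scene. Friction and masses are not known exactly. Their poses are not given: they have to be found in the camera images.
- sander: Sole-edge sander, fixed at a varied place and yaw (to 0.3 rad): grey housing, aluminium table 288 x 152 mm, its top 60 mm above the bench, ending at x = -183 mm. Origin: on the spindle axis at bench height; x points from the lock plate's end (near the robot) to the hood, z up. Two rails 12 mm high along x, inner faces at y = +-50.8 mm, guide the lock plate.
- drum (a point): Point on the spindle axis half-way up the red-brown drum (52 mm in diameter), 37 mm above the table. Below it a square collar, 32 mm across, stands on the table; above it a black rubber washer reaches 64 mm above the table. The spindle turns almost freely (0.03 N m) until the lock plate straddles the collar; then it has about 4 degrees of play.
- hood (a point): Centre of the top of the grey dust hood behind the drum: a box 60 mm (sander's x) x 70 mm, 66 mm behind the spindle axis, its top 87 mm above the table, so its front is 36 mm from the axis.
- seam (a point): Front edge of the steel plate, 10 mm thick, fixed on the table behind the drum: middle of the edge, 5 mm above the table, 26 mm behind the spindle axis. Axes as the sander; its x is the way in which the lock plate is pushed.
- nose (a point): Middle between the tips of the lock plate's two prongs, half-way up. The plate is flush when this point meets seam (x in the seam's frame 0; at the start -44 to -62 mm). The loose steel plate, 134 x 100 x 10 mm, 0.3 to 0.6 kg, lies on the table between the rails; its slot, 34 mm wide and 56 mm deep, straddles the square collar.
- lip (a point): Centre of the lock plate's black upright lip, a bar 12 mm (along x) x 56 mm (along y) x 28 mm high near the plate's free end, 122 mm behind the prong tips; its top is 38 mm and its foot 10 mm above the table. Pinch it from above across its 12 mm, or push it. Axes as the plate (x toward the drum).
- cap_wing (a point): Centre of the cap's black wing: 48 mm long (this point's x), 12 mm thick (y), 24 mm high (z); pinch it across the 12 mm from above. Below it is the cap's aluminium skirt, 45 mm in diameter, 32 mm high, screwed on the spindle above the drum's washer. While shut, the wing's centre is 108 mm above the table.
- cap: The cap (0.3 kg); origin 44 mm below the wing's centre, x along the wing. Quick thread of unknown hand: the right way it needs 0.05 to 0.2 N m, rises 4 to 5 mm per 60 degrees and is free to lift straight up after 62 to 85 degrees (73 is best, it stops near 90). The wrong way it stops within 12 degrees (play included), then only springs, and does not rise; over 3 N m would damage it.
- new_sleeve: The new abrasive sleeve, a red-brown ring 55 mm in diameter and 40 mm high standing on the bench; to be left alone. Origin: centre of its underside.
- oil_can: Small brass oil can with a thin upright spout, 58 mm in diameter, 125 mm high, standing left of the sander; to be left alone. Origin: centre of its underside.

How it is judged:
By the outcome, as a careful person would: the job done as asked, in the order asked, and still so for the second after the job is handed in, while the arm keeps its last pose, push and grip.
It also fails if it takes over 64 s, if anything falls off the work surface, if the arm or the gripper's body presses on something with over 40 N, if the wrist force passes 120 N, or if a joint passes its speed limit or range.

## Working session

There is one attempt and no reset: what is moved stays moved. The work goes in short steps, Python scripts to look and compute and a tool call to move; the robot and the scene stay as the last step left them, time stands still between calls to the robot, and variables do not carry over. Pictures are saved under pics/ and viewed, and the job is handed in when it is done.

Besides the shell and the picture viewer there is one more tool, called after "Call:" by a JSON object that holds its "name" and its "arguments", one argument or row to a line. move_arm: Moves the arm, as the interface text tells. Its arguments: {"type":"object","properties":{"targets":{"type":"array"},"hand":{"type":"number"},"squeeze":{"type":"number"}},"required":["targets"]}

```bash
mkdir -p pics; ls
python3 - <<'E'
from rig import env,get_image
import cv2,numpy as np
print(env.observe())
for n in("scene","top"):
    d=get_image(n); cv2.imwrite(f"pics/{n}0.png",d["pixels"][:,:,::-1]); np.savez(f"{n}0.npz",**d)
    print(n,d["intrinsics"],-d["R"].T@d["t"],d["R"])
E
```

```text
pics
{'time_s': 0.0, 'q': array([-8.08627220e+01,  2.18410455e+01,  7.43846140e+01,  1.20917959e-03,
        8.38596592e+01, -1.23364753e+01]), 'qvel': array([ 0.04731095, -0.07097118, -0.03554201, -0.03370402,  0.07335822,
       -0.02193761]), 'joint_efforts': array([ 1.02635237e-03, -4.48460484e+01, -2.31281161e+01, -1.17710979e-04,
        4.70177358e-03,  6.29835043e-06]), 'position': array([ 0.20128351, -0.51148062,  0.20211213]), 'tool_rot': array([[-9.30586230e-01, -2.15751424e-04,  3.66072701e-01],
       [-3.66072608e-01,  1.47352699e-03, -9.30585125e-01],
       [-3.38642938e-04, -9.99998891e-01, -1.45022461e-03]]), 'ft_force': array([ 0.5151565 ,  0.2417272 , -0.63729577]), 'wrist_torque': array([-0.01645517,  0.01343639, -0.05637616]), 'grip_width': 0.08511079592359819}
scene [[456.08877509   0.         320.69282511]
 [  0.         456.08877509 228.57948013]
 [  0.           0.           1.        ]] [0.08799511 0.44203881 0.73534343] [[-0.65163013 -0.75851002  0.00638174]
 [-0.56740061  0.48183134 -0.66775378]
 [ 0.503423   -0.43874949 -0.74435487]]
top [[560.44170118   0.         319.90731822]
 [  0.         560.44170118 227.30247933]
 [  0.           0.           1.        ]] [0.47463012 0.05037818 1.19930003] [[-0.02153061 -0.99945415 -0.02505675]
 [-0.99877592  0.02261883 -0.04398926]
 [ 0.044532    0.02407896 -0.99871773]]
```

View pics/scene0.png

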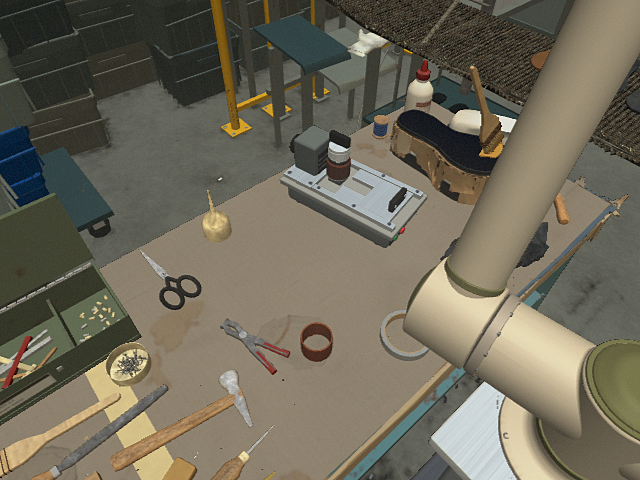

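View pics/top0.png

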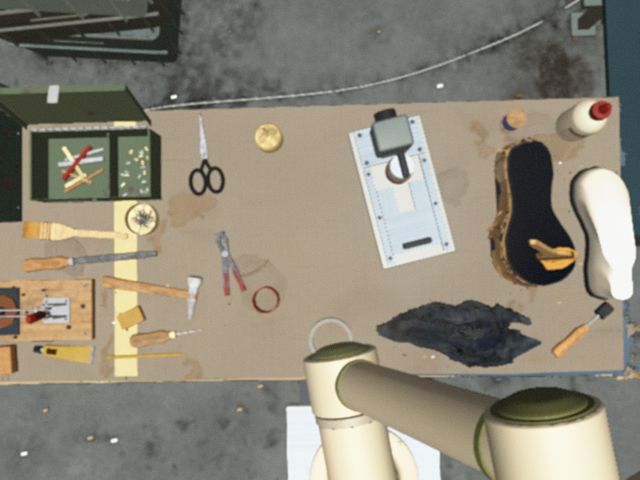

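The top view shows the sander with its table corners near (350,130), (420,117), (454,248), (384,267). The lip is at (417,243) and the wing at (403,160). I'll zoom in.

```bash
cat > h.py <<'E'
import numpy as np,cv2
def load(f): return dict(np.load(f))
def cast(d,uv,z):
    uv=np.atleast_2d(uv).astype(float); K=d["intrinsics"];R=d["R"];t=d["t"]
    r=np.c_[uv,np.ones(len(uv))]@np.linalg.inv(K).T@R; c=-R.T@t
    return c+r*((z-c[2])/r[:,2])[:,None]
def proj(d,X):
    c=np.atleast_2d(X)@d["R"].T+d["t"]; p=c@d["intrinsics"].T; return p[:,:2]/p[:,2:]
def cloud(d):
    h,w=d["z_map"].shape; v,u=np.mgrid[:h,:w]
    r=np.stack([u,v,np.ones_like(u)],-1)@np.linalg.inv(d["intrinsics"]).T
    return (r*d["z_map"][...,None]-d["t"])@d["R"]
E
python3 - <<'E'
from h import *
d=load("top0.npz");im=d["pixels"][:,:,::-1]
cv2.imwrite("pics/topc.png",cv2.resize(im[100:280,330:480],None,fx=3.3,fy=3.3,interpolation=cv2.INTER_CUBIC))
s=load("scene0.npz");cv2.imwrite("pics/scec.png",cv2.resize(s["pixels"][110:260,270:440,::-1],None,fx=4,fy=4,interpolation=cv2.INTER_CUBIC))
P=cloud(d)
# table top plane
m=(abs(P[...,2]-.06)<.005)
m[:, :330]=0;m[:,480:]=0;m[:100]=0;m[290:]=0
print(m.sum(),np.median(P[m][:,2]))
# bench
b=P[220:260,460:490].reshape(-1,3);print("bench z",np.median(b[:,2]))
# outline
k=((P[...,2]>.045)&(P[...,2]<.085)).astype(np.uint8);k[:,:330]=0;k[:,480:]=0;k[:100]=0;k[290:]=0
for lo,hi,n in((.045,.2,"all"),(.092,.103,"lip"),(.135,.16,"hood"),(.165,.2,"wing")):
    k=((P[...,2]>lo)&(P[...,2]<hi));k[:,:340]=0;k[:,470:]=0;k[:100]=0;k[275:]=0
    q=P[k];
    if len(q)<5: print(n,len(q));continue
    r=cv2.minAreaRect((q[:,:2]*1000).astype(np.float32)); print(n,len(q),r,np.median(q,0), cv2.boxPoints(r).tolist())
E
```

```text
3035 0.06096200606933562
bench z 0.0009198508420216252
all 10890 ((601.6480102539062, -87.00944519042969), (301.0479431152344, 153.2110137939453), 12.93624210357666) [ 0.59745042 -0.07996473  0.07122606] [[437.7949523925781, -46.04549789428711], [472.0937805175781, -195.36798095703125], [765.5010986328125, -127.973388671875], [731.2022705078125, 21.349090576171875]]
lip 230 ((601.04833984375, -88.18677520751953), (241.63446044921875, 67.13728332519531), 15.052263259887695) [ 0.4920782  -0.10258559  0.09863392] [[475.6586608886719, -87.14613342285156], [493.0942077636719, -151.97988891601562], [726.43798828125, -89.2274169921875], [709.00244140625, -24.393661499023438]]
hood 1461 ((668.4111328125, -70.44776916503906), (119.92162322998047, 70.7437515258789), 11.965164184570312) [ 0.68836717 -0.06653602  0.14820328] [[602.4198608398438, -48.27528381347656], [617.0862426757812, -117.48204040527344], [734.4024047851562, -92.62025451660156], [719.7360229492188, -23.413497924804688]]
wing 202 ((632.8467407226562, -79.29853057861328), (48.11176681518555, 12.88603401184082), 13.283247947692871) [ 0.63172738 -0.07857844  0.18127435] [[607.9540405273438, -78.55509948730469], [610.9148559570312, -91.09637451171875], [657.7394409179688, -80.04196166992188], [654.7786254882812, -67.50068664550781]]
```

View pics/topc.png

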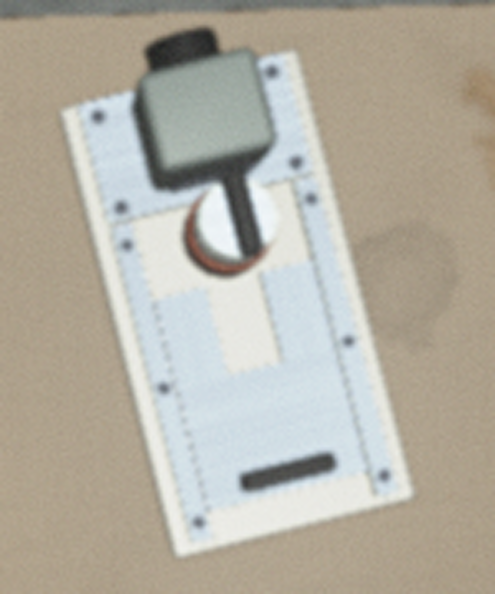

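View pics/scec.png

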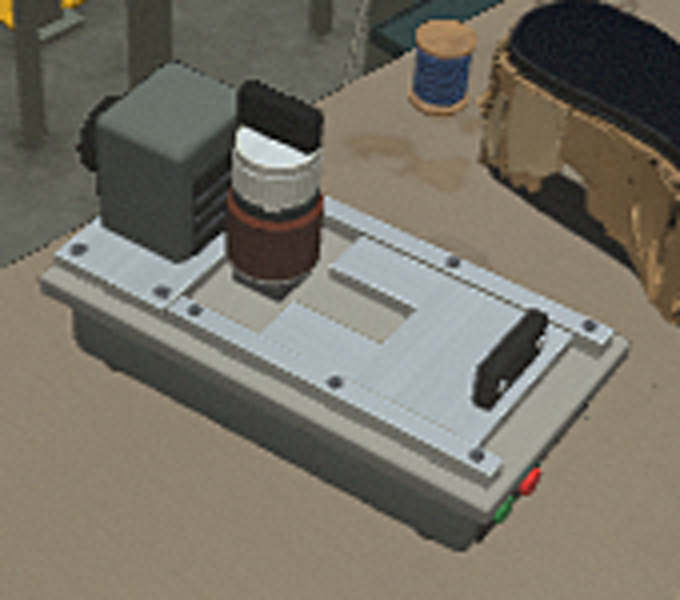

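Run:
```python
from h import *
for f in("top0.npz","scene0.npz"):
    d=load(f);P=cloud(d)
    box=(P[...,0]>.42)&(P[...,0]<.78)&(P[...,1]>-.21)&(P[...,1]<.04)
    for lo,hi,n in((.056,.08,"table"),(.088,.105,"lip"),(.144,.152,"hood"),(.160,.2,"wing")):
        k=box&(P[...,2]>lo)&(P[...,2]<hi)
        if n=="lip": k&=P[...,0]<.53
        if n=="hood": k&=P[...,0]>.66
        k=cv2.morphologyEx(k.astype(np.uint8),cv2.MORPH_OPEN,np.ones((2,2)))>0
        q=P[k]; r=cv2.minAreaRect((q[:,:2]*1000).astype(np.float32))
        print(f,n,len(q),[np.round(x,1).tolist() if not np.isscalar(x) else round(x,2) for x in r],"zmed",np.median(q[:,2]).round(4),"z99",np.percentile(q[:,2],[2,98]).round(4))
# axis frame
th=np.deg2rad(12.9);A=np.array([.633,-.0795]);ex=np.array([np.cos(th),np.sin(th)]);ey=np.array([-ex[1],ex[0]])
d=load("top0.npz")
S=lambda x,y,z:np.r_[A+x*ex+y*ey,z]
im=d["pixels"][:,:,::-1].copy()
im=cv2.resize(im[100:280,330:480],None,fx=3.3,fy=3.3,interpolation=cv2.INTER_CUBIC)
pts=[S(-.183,.076,.06),S(-.183,-.076,.06),S(.105,.076,.06),S(.105,-.076,.06),S(.026,.0508,.07),S(.026,-.0508,.07),S(.024,0,.18),S(-.024,0,.18),S(.036,.035,.147),S(.036,-.035,.147)]
for X in pts:
    u=(proj(d,X)[0]-[330,100]+.5)*3.3; cv2.circle(im,tuple(int(v) for v in u),3,(0,0,255),1)
cv2.imwrite("pics/ov.png",im)
```

```text
top0.npz table 8309 [[586.7, -53.2], [298.5, 252.3], 13.02] zmed 0.0697 z99 [0.0049 0.0774]
top0.npz lip 178 [[487.4, -116.1], [12.7, 61.0], 12.63] zmed 0.0984 z99 [0.0689 0.1029]
top0.npz hood 1019 [[630.0, -15.8], [81.1, 327.8], 53.01] zmed 0.1478 z99 [0.1395 0.1523]
top0.npz wing 217 [[639.6, -84.3], [60.9, 27.0], 4.63] zmed 0.181 z99 [0.1184 0.1857]
scene0.npz table 5213 [[430.3, 179.5], [316.1, 802.7], 31.02] zmed 0.0687 z99 [0.0554 0.0745]
scene0.npz lip 155 [[488.6, -123.7], [10.6, 80.3], 13.04] zmed 0.0957 z99 [0.0701 0.0994]
scene0.npz hood 501 [[405.7, 175.0], [68.4, 830.0], 50.84] zmed 0.1466 z99 [0.1423 0.1495]
scene0.npz wing 245 [[446.4, 106.8], [43.8, 980.6], 44.36] zmed 0.1721 z99 [0.0009 0.1823]
```

View pics/ov.png

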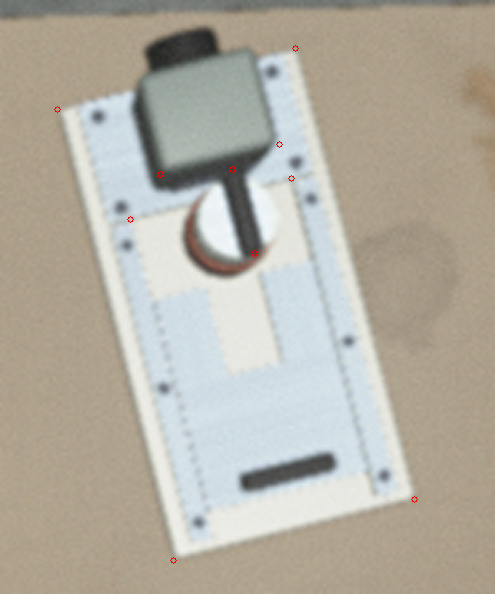

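```bash
cat >> h.py <<'E'
A=np.array([.633,-.0795]);TH=12.9
def setfr(a=None,t=None):
    th=np.deg2rad(TH);ex=np.array([np.cos(th),np.sin(th)]);return ex,np.array([-ex[1],ex[0]])
def sand(X): ex,ey=setfr(); v=np.asarray(X)[...,:2]-A; return np.stack([v@ex,v@ey],-1)*1000
def dark(d,z,center,rad=.05):
    g=d["pixels"].max(2); c=proj(d,np.r_[center,z])[0]
    v,u=np.mgrid[:480,:640]; P=cast(d,np.c_[u.ravel(),v.ravel()],z).reshape(480,640,3)
    k=(g<85)&(np.hypot(P[...,0]-center[0],P[...,1]-center[1])<rad)
    n,l,s,cc=cv2.connectedComponentsWithStats(k.astype(np.uint8)); 
    i=1+np.argmax(s[1:,4]); return P[l==i],s[i]
E
python3 - <<'E'
from h import *
for f in("top0.npz","scene0.npz"):
    d=load(f)
    for n,z,c in(("lip",.098,[.494,-.111]),):
        q,s=dark(d,z,c); r=cv2.minAreaRect((q[:,:2]*1000).astype(np.float32)); print(f,n,s,r,sand(np.array(r[0])/1000))
P=cloud(load("top0.npz"))
k=(P[...,2]>.093)&(P[...,2]<.106)&(P[...,0]>.46)&(P[...,0]<.53)&(P[...,1]<-.06)&(P[...,1]>-.16)
q=P[k];print(len(q),cv2.minAreaRect((q[:,:2]*1000).astype(np.float32)),sand(q.mean(0)))
d=load("top0.npz")
# prong tips from crop (px in crop/3.3)
for u in((157,297),(210,287),(266,269),(312,262)):
    X=cast(d,np.array(u)/3.3+[330,100]-.5,.07)[0];print(X,sand(X))
E
```

```text
top0.npz lip [404 238  26  10  90] ((489.6937561035156, -111.44526672363281), (6.158386707305908, 51.6640510559082), 12.802447319030762) [-146.82114994    0.85412923]
scene0.npz lip [388 187  19  24 202] ((480.70135498046875, -103.00163269042969), (19.15069007873535, 72.85784912109375), 13.140323638916016) [-153.70155132   11.09221062]
172 ((489.34405517578125, -112.62240600585938), (11.841751098632812, 56.073726654052734), 13.142507553100586) [-1.47407880e+02  1.51285749e-02]
[ 0.59872947 -0.03943703  0.07      ] [-24.46152282  46.70272923]
[ 0.60407822 -0.07191616  0.07      ] [-26.49873451  13.84922188]
[ 0.61428577 -0.10633029  0.07      ] [-24.23177131 -21.9751741 ]
[ 0.61788781 -0.13444017  0.07      ] [-26.99617143 -50.17974783]
```

```bash
cat >> h.py <<'E'
def plan(o,tgt,head,n,start=None):
    """equal world steps over n rows, heading turned evenly; rows in tool axes"""
    from scipy.spatial.transform import Rotation as Ro
    R=np.array(o["tool_rot"]);p=np.array(o["position"])
    h=np.deg2rad(head); z=np.array([np.cos(h),np.sin(h),0]);y=np.array([0,0,-1.]);Rt=np.c_[np.cross(y,z),y,z]
    rv=Ro.from_matrix(R.T@Rt).as_rotvec(); st=(np.array(tgt)-p)/n*1000
    print("dist",np.round((np.array(tgt)-p)*1000,1),"rotvec",rv.round(3))
    for i in range(n):
        print(np.round(R.T@st,1).tolist(),np.round(rv/n,3).tolist()); R=R@Ro.from_rotvec(rv/n).as_matrix()
E
python3 - <<'E'
from rig import env
from h import *
plan(env.observe(),[.4893,-.1125,.16],12.9,10)
E
```

```text
dist [288.  399.  -42.2] rotvec [ 1.000e-03 -1.421e+00 -1.000e-03]
[-41.4, 4.3, -26.6] [0.0, -0.142, -0.0]
[-44.8, 4.3, -20.5] [0.0, -0.142, -0.0]
[-47.2, 4.2, -13.9] [0.0, -0.142, -0.0]
[-48.7, 4.2, -7.1] [0.0, -0.142, -0.0]
[-49.2, 4.2, -0.1] [0.0, -0.142, -0.0]
[-48.7, 4.2, 6.9] [0.0, -0.142, -0.0]
[-47.3, 4.2, 13.7] [0.0, -0.142, -0.0]
[-44.9, 4.2, 20.2] [0.0, -0.142, -0.0]
[-41.5, 4.2, 26.4] [0.0, -0.142, -0.0]
[-37.4, 4.2, 32.0] [0.0, -0.142, -0.0]
```

Call:
{"name": "move_arm", "arguments": {
  "targets": [-41.4, 0, -26.6, 0, -0.142, 0, -44.8, 0, -20.5, 0, -0.142, 0, -47.2, 0, -13.9, 0, -0.142, 0, -48.7, 0, -7, 0, -0.142, 0, -49.2, 0, 0, 0, -0.142, 0],
  "hand": 0.2,
  "squeeze": 30
}}

```text
time_s: 0.72
position: [0.3462, -0.3109, 0.2025]
tool_rot: [[-0.463, -0.0, 0.886], [-0.886, 0.0, -0.463], [-0.0, -1.0, -0.0]]
ft_force: [0.4, -0.0, 0.0]
grip_width: 0.0512
```

Call:
{"name": "move_arm", "arguments": {
  "targets": [-48.7, 0, 6.9, 0, -0.142, 0, -47.3, 4, 13.7, 0, -0.142, 0, -44.9, 8, 20.2, 0, -0.142, 0, -41.5, 8, 26.4, 0, -0.142, 0, -37.4, 8, 32, 0, -0.142, 0]
}}

```text
time_s: 1.35
position: [0.4904, -0.1115, 0.1743]
tool_rot: [[0.227, -0.0, 0.974], [-0.974, 0.0, 0.227], [-0.0, -1.0, -0.0]]
ft_force: [-0.1, -0.8, -0.4]
grip_width: 0.0514
```

Run:
```python
from rig import env
from h import *
o=env.observe();print(o["time_s"],o["q"].round(1),o["position"],o["grip_width"],o["ft_force"])
plan(o,[.4893,-.1125,.11],12.9,1)
```

```text
1.35 [-26.3  18.5  84.5  -0.   77.1 -39.4] [ 0.4903592  -0.11148145  0.17426604] 0.05141413362211999 [-0.14966556 -0.76928397 -0.44488319]
dist [ -1.1  -1.  -64.3] rotvec [ 0.     0.004 -0.   ]
[0.8, 64.3, -1.2] [0.0, 0.004, -0.0]
```

Call:
{"name": "move_arm", "arguments": {
  "targets": [0.8, 30, -1.2, 0, 0.004, 0, 0, 25, 0, 0, 0, 0, 0, 20, 0, 0, 0, 0, 0, 10, 0, 0, 0, 0, 0, 5, 0, 0, 0, 0]
}}

```text
time_s: 1.98
position: [0.4887, -0.1141, 0.0845]
tool_rot: [[0.218, -0.0, 0.976], [-0.976, 0.0, 0.218], [-0.0, -1.0, -0.0]]
ft_force: [0.2, -0.0, 0.0]
grip_width: 0.0512
```

Run:
```python
from rig import env,get_image
from h import *
o=env.observe();print(o["time_s"],o["position"],o["grip_width"],o["ft_force"])
plan(o,[.4893,-.1125,.084],12.9,1)
d=get_image("scene");cv2.imwrite("pics/s1.png",cv2.resize(d["pixels"][110:260,270:440,::-1],None,fx=4,fy=4))
```

```text
1.975 [ 0.48872924 -0.11405498  0.08448529] 0.051227652339708774 [ 0.15727086 -0.03736648  0.03315961]
dist [ 0.6  1.6 -0.5] rotvec [ 0.    -0.005 -0.   ]
[-1.4, 0.5, 0.9] [0.0, -0.005, -0.0]
```

View pics/s1.png

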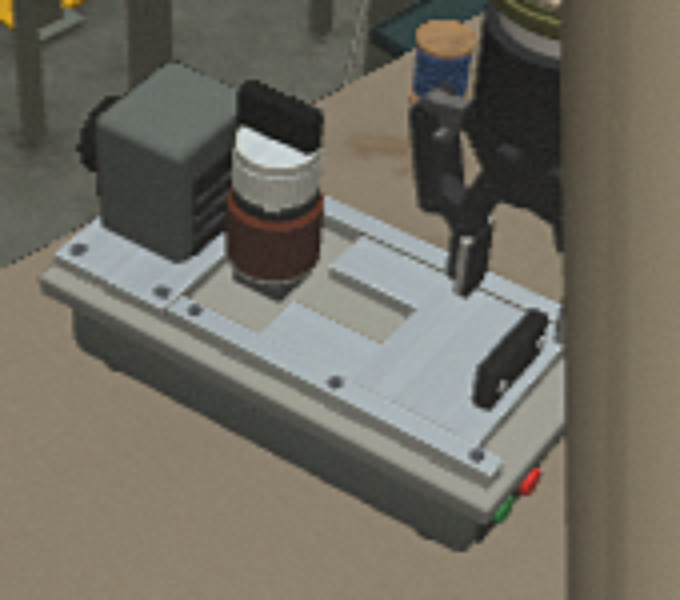

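The fingers straddle the lip, so I'll close on it.

Call:
{"name": "move_arm", "arguments": {
  "targets": [-1.4, 0, 0.9, 0, -0.005, 0, 0, 0, 0, 0, 0, 0, 0, 0, 0, 0, 0, 0, 0, 0, 0, 0, 0, 0, 0, 0, 0, 0, 0, 0],
  "hand": -1,
  "squeeze": 35
}}

```text
time_s: 2.65
position: [0.4893, -0.1125, 0.0848]
tool_rot: [[0.223, 0.0, 0.975], [-0.975, -0.0, 0.223], [0.0, -1.0, 0.0]]
ft_force: [0.6, 0.9, -0.2]
grip_width: -0.0005
```

Call:
{"name": "move_arm", "arguments": {
  "targets": [0, 0, 3, 0, 0, 0, 0, 0, 5, 0, 0, 0, 0, 0, 5, 0, 0, 0, 0, 0, 5, 0, 0, 0, 0, 0, 0, 0, 0, 0]
}}

```text
time_s: 3.28
position: [0.5072, -0.1083, 0.0846]
tool_rot: [[0.223, 0.0, 0.975], [-0.975, -0.0, 0.223], [0.0, -1.0, 0.0]]
ft_force: [0.3, 0.6, 0.8]
grip_width: 0.0006
```

Run:
```python
from rig import env,get_image
from h import *
o=env.observe();print(o["time_s"],o["position"],sand(o["position"]),o["grip_width"],o["ft_force"],o["wrist_torque"])
d=get_image("top");cv2.imwrite("pics/t2.png",cv2.resize(d["pixels"][100:280,330:480,::-1],None,fx=3.3,fy=3.3))
```

```text
3.275 [ 0.50718403 -0.10834778  0.0846489 ] [-1.29080800e+02 -3.12648375e-02] 0.000645575236999729 [0.31361559 0.60610662 0.7895511 ] [0.00470789 0.04646372 0.04206266]
```

View pics/t2.png

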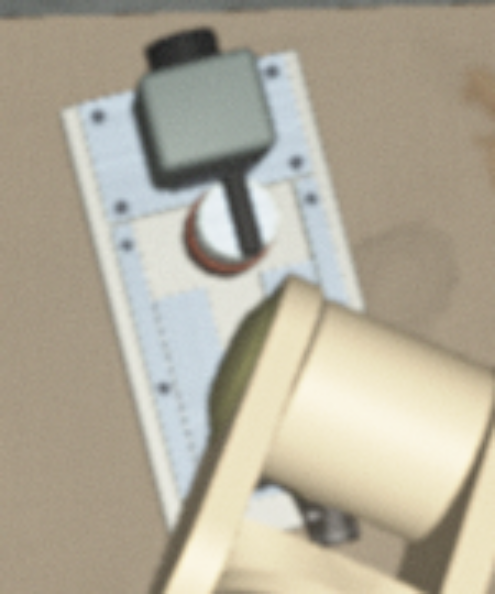

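Run:
```python
from rig import env,get_image
from h import *
o=env.observe();p=o["position"];print(o["q"].round(2))
for n in("scene","top"):
    d=get_image(n);u=proj(d,p)[0];print(n,u)
    im=d["pixels"][:,:,::-1].copy();cv2.circle(im,tuple(int(v) for v in u),2,(0,0,255),1)
    x0,y0=int(u[0])-100,int(u[1])-75
    cv2.imwrite(f"pics/{n}3.png",cv2.resize(im[y0:y0+150,x0:x0+200],None,fx=4,fy=4))
```

```text
[-25.17  25.63  89.79  -0.    64.59 -38.07]
scene [389.02206484 195.27617719]
top [413.68826142 233.95374619]
```

View pics/scene3.png

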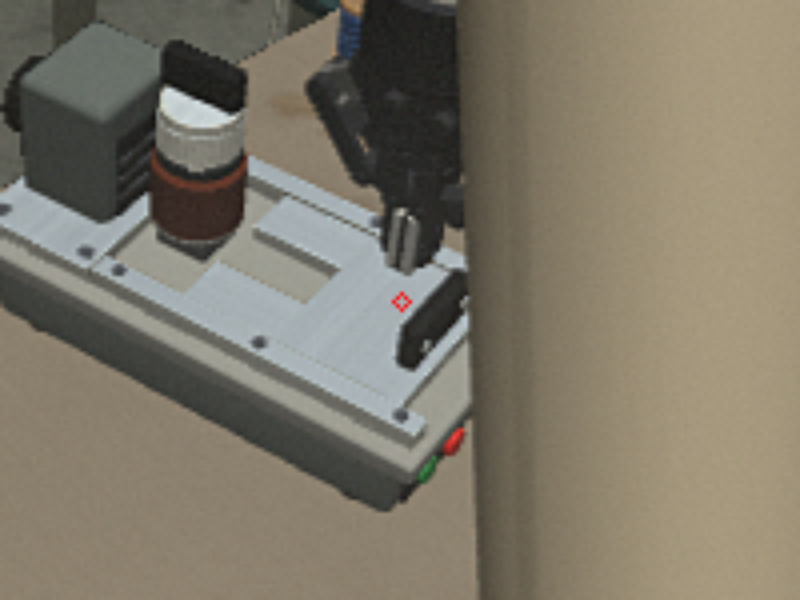

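View pics/top3.png

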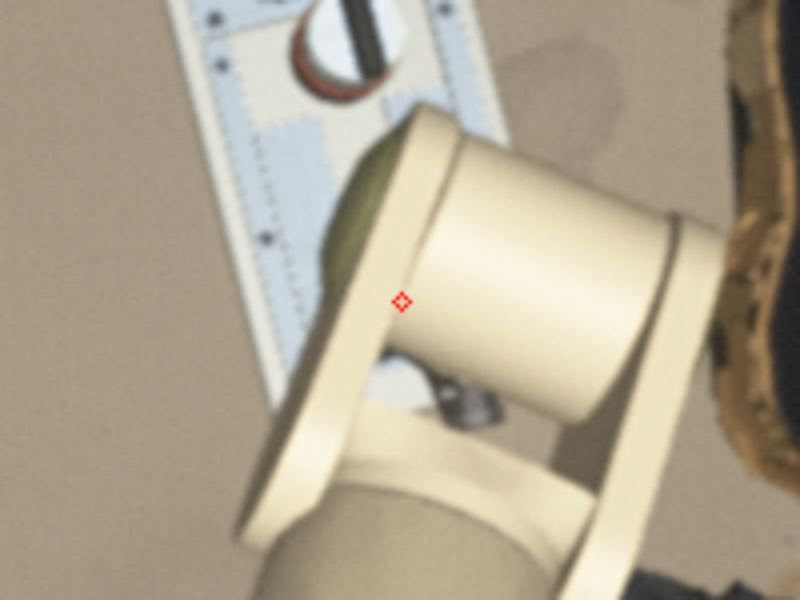

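Run:
```python
from rig import env,get_image
from h import *
o=env.observe();p=o["position"];R=o["tool_rot"]
d=get_image("scene");P=cloud(d);np.savez("s3.npz",**d)
u=proj(d,p)[0];x0,y0=int(u[0])-100,int(u[1])-75
for c in((400,268),(390,262),(430,262),(400,230),(415,230),(375,180),(370,140),(320,90),(390,60)):
    v=np.array(c)/4+[x0,y0]; X=P[int(v[1]),int(v[0])]; print(c,X.round(4),"tool",((X-p)@R*1000).round(1))
```

```text
(400, 268) [ 0.5019 -0.0973  0.118 ] tool [-11.9 -33.3  -2.2]
(390, 262) [ 0.5095 -0.0966  0.1184] tool [-10.9 -33.8   5.3]
(430, 262) [ 0.5294 -0.1563  0.0689] tool [51.7 15.8 11.4]
(400, 230) [ 0.5061 -0.0978  0.1412] tool [-10.5 -56.5   1.8]
(415, 230) [ 0.4995 -0.0985  0.1453] tool [-11.3 -60.6  -4.9]
(375, 180) [ 0.5262 -0.0962  0.1594] tool [ -7.6 -74.8  21.7]
(370, 140) [ 0.5415 -0.1077  0.1686] tool [  7.1 -84.   34.1]
(320, 90) [ 0.555  -0.0839  0.2039] tool [ -13.2 -119.3   52.5]
(390, 60) [ 0.5058 -0.0707  0.2541] tool [ -37.  -169.5    7.5]
```

Run:
```python
from h import *
from rig import env
o=env.observe();p=o["position"];R=o["tool_rot"]
d=load("s3.npz");P=cloud(d)
T=(P-p)@R*1000
k=(abs(T[...,0])<15)&(abs(T[...,2])<40)&(T[...,1]<-14)&(T[...,1]>-80)&(d["z_map"]>0)
ys=T[k]; i=np.argsort(-ys[:,1])[:25]; print(ys[i].round(1)); print(k.sum())
g=d["pixels"].max(2)
v,u=np.nonzero(k); print(u.min(),u.max(),v.min(),v.max())
for r in range(v.max()-14,v.max()+6): print(r,[(int(T[r,c,1]),int(P[r,c,2]*1000)) for c in range(384,398,2)])
```

```text
[[ -1.1 -14.1 -21.7]
 [  0.2 -14.2 -18.6]
 [ -7.5 -14.3 -23. ]
 [ -6.4 -14.6 -20.1]
 [ 12.1 -14.8 -21. ]
 [ -4.3 -15.  -18.8]
 [ -9.5 -29.5  -3.6]
 [ -9.6 -29.8   5.7]
 [ -9.9 -30.    0.9]
 [-10.5 -31.7  -6.2]
 [ -7.  -31.9  -6.4]
 [-10.7 -32.2   2.9]
 [ -4.7 -32.6  13.6]
 [ -9.  -32.7  -5.2]
 [-10.5 -33.   -3.7]
 [-11.9 -33.2  -2.2]
 [ -6.2 -33.6  -5.7]
 [-11.  -33.7   5.3]
 [-12.9 -34.4   6.6]
 [-12.  -34.7   0.2]
 [-11.  -34.8  -1.5]
 [-12.5 -36.4   2.5]
 [ -6.3 -36.8  13.1]
 [-11.9 -37.1   0.6]
 [-11.9 -37.1   5.2]]
315
375 404 157 197
183 [(16, 68), (-40, 125), (-40, 125), (-43, 128), (-42, 127), (-43, 128), (-43, 128)]
184 [(18, 66), (-37, 121), (-39, 123), (-40, 124), (-40, 125), (-42, 127), (-41, 126)]
185 [(12, 72), (-33, 118), (-37, 121), (-39, 123), (-38, 123), (-40, 124), (15, 68)]
186 [(15, 69), (-29, 114), (-34, 119), (-37, 121), (-33, 118), (-37, 122), (11, 72)]
187 [(14, 69), (15, 69), (-29, 114), (-32, 117), (-31, 116), (13, 70), (15, 68)]
188 [(14, 70), (14, 70), (15, 69), (-29, 114), (13, 70), (14, 70), (15, 69)]
189 [(16, 68), (14, 70), (14, 70), (15, 69), (14, 70
[... 319 characters left out ...]
9)]
194 [(15, 69), (14, 70), (15, 69), (14, 69), (15, 69), (15, 68), (-11, 96)]
195 [(14, 70), (14, 70), (13, 70), (13, 71), (17, 67), (16, 68), (-13, 98)]
196 [(13, 71), (13, 71), (12, 71), (16, 68), (15, 69), (-12, 97), (-11, 95)]
197 [(16, 67), (14, 70), (15, 69), (16, 68), (15, 68), (-12, 97), (-13, 98)]
198 [(14, 70), (14, 70), (14, 70), (13, 70), (-11, 96), (-13, 98), (-12, 97)]
199 [(12, 72), (15, 68), (14, 70), (15, 69), (-11, 96), (-12, 97), (-13, 98)]
200 [(16, 68), (14, 70), (13, 71), (-12, 97), (-12, 97), (-11, 96), (-11, 96)]
201 [(16, 68), (15, 68), (15, 68), (-12, 97), (-13, 98), (-13, 98), (-9, 94)]
202 [(15, 69), (14, 70), (14, 69), (-11, 96), (-13, 98), (-13, 98), (-8, 93)]
```

The depth points contradict the tool frame. The closed fingertips sit near z = 0.114, about 29 mm above the reported TCP, where the notes put them 8 mm below it. The empty grip above the lip (top at 0.098) fits that. I'll trust the images, go back over the lip, open, and descend in steps while watching the force.

Call:
{"name": "move_arm", "arguments": {
  "targets": [0, 0, -9, 0, 0, 0, 0, 0, -9.3, 0, 0, 0, 0, 0, 0, 0, 0, 0, 0, 5, 0, 0, 0, 0, 0, 5, 0, 0, 0, 0],
  "hand": 0.2
}}

```text
time_s: 4.1
position: [0.4891, -0.1125, 0.0743]
tool_rot: [[0.223, -0.0, 0.975], [-0.975, 0.0, 0.223], [-0.0, -1.0, -0.0]]
ft_force: [-0.0, -0.3, -0.6]
grip_width: 0.0511
```

```bash
cat > look.py <<'E'
from rig import env,get_image
from h import *
import sys
o=env.observe();p=o["position"];R=o["tool_rot"]
print(o["time_s"],p.round(4),"sand",sand(p).round(1),"w",round(o["grip_width"],4),"F",o["ft_force"].round(1),"M",o["wrist_torque"].round(2),"q",o["q"].round(1))
t=sys.argv[1]
for n in sys.argv[2:]:
    d=get_image(n);np.savez(f"{n}_{t}.npz",**d);im=d["pixels"][:,:,::-1]
    x0,y0=(300,110) if n=="scene" else (330,90)
    cv2.imwrite(f"pics/{n}_{t}.png",cv2.resize(im[y0:y0+180,x0-40:x0+160],None,fx=3.5,fy=3.3))
    if n=="scene":
        T=(cloud(d)-p)@R*1000
        k=(abs(T[...,0])<14)&(abs(T[...,2])<45)&(T[...,1]>-75)&(d["z_map"]>0)&(d["pixels"].max(2)<90)
        for lo,hi in((-45,-15),(-15,15),(15,45)):
            q=T[k&(T[...,2]>lo)&(T[...,2]<hi)]; 
            if len(q)>5: print(lo,hi,len(q),"max tool y",np.sort(q[:,1])[-6:].round(0))
E
python3 look.py a scene
```

```text
4.1 [ 0.4891 -0.1125  0.0743] sand [-1.477e+02 -1.000e-01] w 0.0511 F [-0.  -0.3 -0.6] M [ 0.02 -0.02  0.01] q [-26.5  25.   93.1   0.   61.8 -39.4]
-45 -15 14 max tool y [23. 25. 53. 56. 73. 76.]
-15 15 99 max tool y [ 1.  2.  4.  7. 10. 12.]
15 45 117 max tool y [-37. -35. -35. -33. -32. -32.]
```

View pics/scene_a.png

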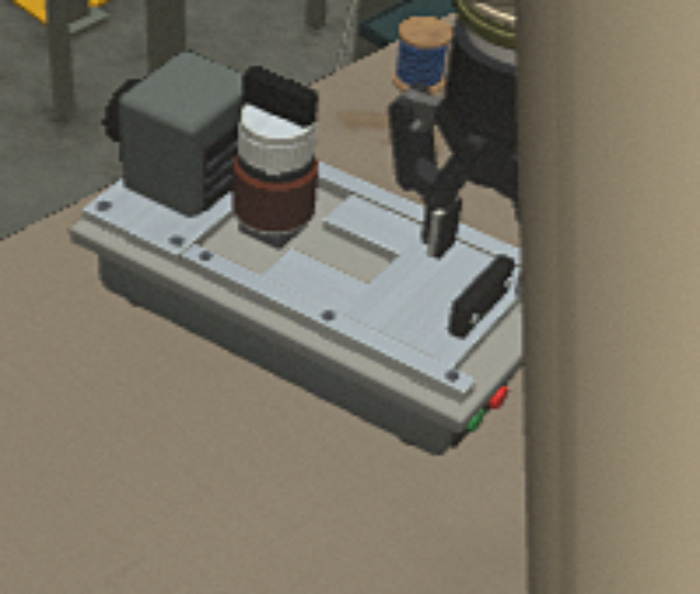

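Call:
{"name": "move_arm", "arguments": {
  "targets": [0, 6, 0, 0, 0, 0, 0, 6, 0, 0, 0, 0, 0, 6, 0, 0, 0, 0, 0, 6, 0, 0, 0, 0, 0, 4, 0, 0, 0, 0]
}}

```text
time_s: 4.78
position: [0.4889, -0.1125, 0.0463]
tool_rot: [[0.223, -0.0, 0.975], [-0.975, 0.0, 0.223], [-0.0, -1.0, -0.0]]
ft_force: [0.1, -0.1, -0.8]
grip_width: 0.0512
```

```bash
python3 look.py b scene
```

```text
4.775 [ 0.4889 -0.1125  0.0463] sand [-147.8   -0. ] w 0.0512 F [ 0.1 -0.1 -0.8] M [0.03 0.01 0.03] q [-26.5  27.3  95.   -0.   57.6 -39.4]
-15 15 94 max tool y [-27. -26. -24. -17. -16. -16.]
15 45 110 max tool y [-36. -35. -33. -32. -32. -32.]
```

View pics/scene_b.png

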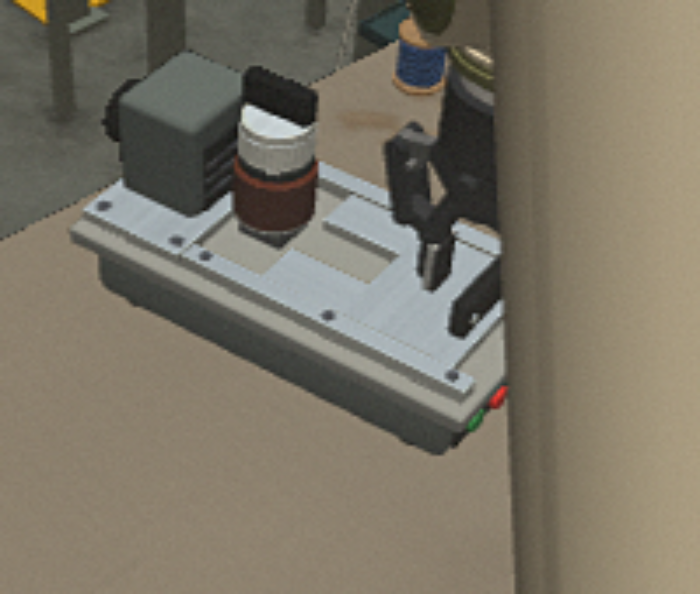

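The fingers now reach down beside the lip. The reported z would put them inside the table, yet there is no contact force, so the image height is right.

Call:
{"name": "move_arm", "arguments": {
  "targets": [0, 0, 0, 0, 0, 0, 0, 0, 0, 0, 0, 0, 0, 0, 0, 0, 0, 0, 0, 0, 0, 0, 0, 0, 0, 0, 0, 0, 0, 0],
  "hand": -1,
  "squeeze": 35
}}

```text
time_s: 5.45
position: [0.4889, -0.1126, 0.047]
tool_rot: [[0.223, 0.0, 0.975], [-0.975, -0.0, 0.223], [0.0, -1.0, -0.0]]
ft_force: [-2.3, -0.8, 5.6]
grip_width: 0.0116
```

Call:
{"name": "move_arm", "arguments": {
  "targets": [0, -1, 5, 0, 0, 0, 0, 0, 10, 0, 0, 0, 0, 0, 10, 0, 0, 0, 0, 0, 10, 0, 0, 0, 0, 0, 10, 0, 0, 0]
}}

```text
time_s: 6.08
position: [0.5335, -0.1022, 0.0475]
tool_rot: [[0.223, -0.0, 0.975], [-0.975, 0.0, 0.223], [-0.0, -1.0, -0.0]]
ft_force: [-0.9, 0.2, -4.6]
grip_width: 0.0112
```

```bash
python3 look.py c scene top
```

```text
6.075 [ 0.5335 -0.1022  0.0475] sand [-1.02e+02  1.00e-01] w 0.0112 F [-0.9  0.2 -4.6] M [-0.11  0.25  0.  ] q [-23.3  30.5  88.3   0.   61.2 -36.2]
-45 -15 47 max tool y [-43. -43. -42. -42. -42. -38.]
-15 15 142 max tool y [-21. -19. -18. -17. -16. -16.]
15 45 23 max tool y [-45. -44. -40. -39. -39. -36.]
```

View pics/scene_c.png

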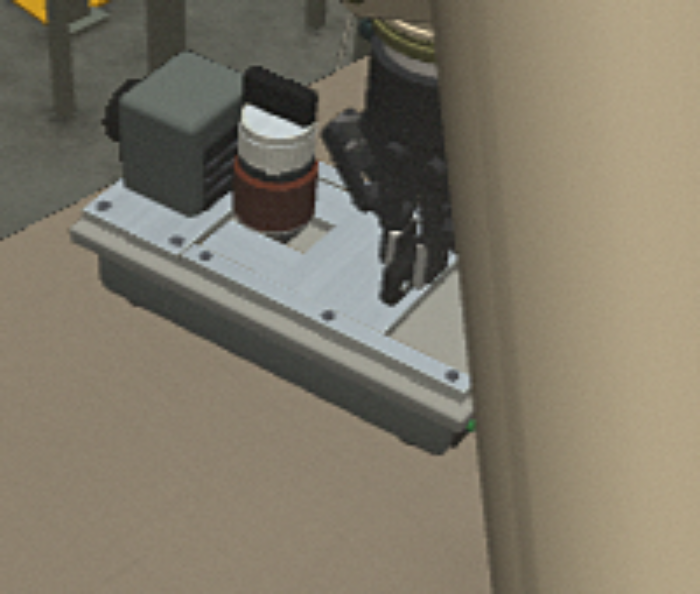

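Call:
{"name": "move_arm", "arguments": {
  "targets": [0, 0, 1.5, 0, 0, 0, 0, 0, 1.5, 0, 0, 0, 0, 0, 1, 0, 0, 0, 0, 0, 0, 0, 0, 0, 0, 0, 0, 0, 0, 0]
}}

```text
time_s: 6.8
position: [0.5367, -0.1016, 0.0477]
tool_rot: [[0.223, -0.0, 0.975], [-0.975, 0.0, 0.223], [-0.0, -1.0, -0.0]]
ft_force: [0.4, -0.3, -5.3]
grip_width: 0.0113
```

Call:
{"name": "move_arm", "arguments": {
  "targets": [0, 0, 1, 0, 0, 0, 0, 0, 0, 0, 0, 0, 0, 0, 0, 0, 0, 0, 0, 0, 0, 0, 0, 0, 0, 0, 0, 0, 0, 0]
}}

```text
time_s: 7.42
position: [0.5377, -0.1014, 0.0477]
tool_rot: [[0.223, -0.0, 0.975], [-0.975, 0.0, 0.223], [-0.0, -1.0, -0.0]]
ft_force: [-0.1, 0.3, -6.3]
grip_width: 0.0118
```

Call:
{"name": "move_arm", "arguments": {
  "targets": [0, 0, 1, 0, 0, 0, 0, 0, 0, 0, 0, 0, 0, 0, 0, 0, 0, 0, 0, 0, 0, 0, 0, 0, 0, 0, 0, 0, 0, 0]
}}

```text
time_s: 8.05
position: [0.5383, -0.1012, 0.0476]
tool_rot: [[0.223, -0.001, 0.975], [-0.975, 0.0, 0.223], [-0.0, -1.0, -0.001]]
ft_force: [-5.8, -3.1, -4.0]
grip_width: 0.0117
```

Call:
{"name": "move_arm", "arguments": {
  "targets": [0, 0, 0.7, 0, 0, 0, 0, 0, 0, 0, 0, 0, 0, 0, 0, 0, 0, 0, 0, 0, 0, 0, 0, 0, 0, 0, 0, 0, 0, 0]
}}

```text
time_s: 8.68
position: [0.5383, -0.1012, 0.0476]
tool_rot: [[0.223, -0.003, 0.975], [-0.975, -0.0, 0.223], [-0.0, -1.0, -0.003]]
ft_force: [-9.1, -3.2, -3.1]
grip_width: 0.0115
```

```bash
python3 look.py d scene
```

```text
8.675 [ 0.5383 -0.1012  0.0476] sand [-97.2  -0. ] w 0.0115 F [-9.1 -3.2 -3.1] M [-0.67  1.51  0.  ] q [-23.   30.9  87.4  -0.1  61.8 -35.9]
-45 -15 51 max tool y [-41. -41. -40. -40. -39. -37.]
-15 15 145 max tool y [-19. -18. -18. -18. -15. -15.]
15 45 21 max tool y [-50. -49. -47. -42. -41. -39.]
```

View pics/scene_d.png

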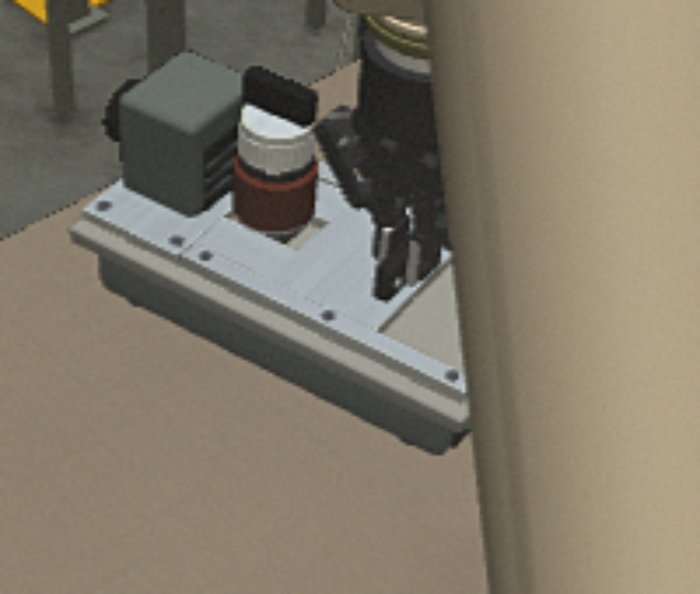

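Call:
{"name": "move_arm", "arguments": {
  "targets": [0, 0, 0.7, 0, 0, 0, 0, 0, 0, 0, 0, 0, 0, 0, 0.5, 0, 0, 0, 0, 0, 0, 0, 0, 0, 0, 0, 0, 0, 0, 0]
}}

```text
time_s: 9.35
position: [0.5382, -0.1012, 0.0475]
tool_rot: [[0.223, -0.005, 0.975], [-0.975, -0.0, 0.223], [-0.001, -1.0, -0.005]]
ft_force: [-14.0, -6.4, -0.6]
grip_width: 0.0113
```

```bash
python3 look.py e scene top
python3 - <<'E'
from h import *
for n in("scene_e","scene_0"):
    d=load("scene_e.npz" if n=="scene_e" else "scene0.npz"); c=proj(d,np.array([[.658,-.0737,.07],[.647,-.024,.07],[.669,-.123,.07]]));print(n,c)
    u=c[0];x0,y0=int(u[0])-50,int(u[1])-35
    im=d["pixels"][y0:y0+70,x0:x0+100,::-1];cv2.imwrite(f"pics/seam_{n}.png",cv2.resize(im,None,fx=8,fy=8,interpolation=cv2.INTER_CUBIC))
E
```

```text
9.35 [ 0.5382 -0.1012  0.0475] sand [-97.3   0. ] w 0.0113 F [-14.   -6.4  -0.6] M [-0.98  2.25  0.02] q [-23.   31.   87.3  -0.2  62.  -35.8]
-45 -15 49 max tool y [-42. -42. -41. -41. -40. -37.]
-15 15 146 max tool y [-19. -19. -18. -18. -16. -15.]
15 45 21 max tool y [-51. -48. -47. -45. -42. -38.]
scene_e [[327.70934094 170.85654248]
 [313.7128511  183.2811012 ]
 [340.83670066 159.1610445 ]]
scene_0 [[327.70934094 170.85654248]
 [313.7128511  183.2811012 ]
 [340.83670066 159.1610445 ]]
```

View pics/seam_scene_e.png

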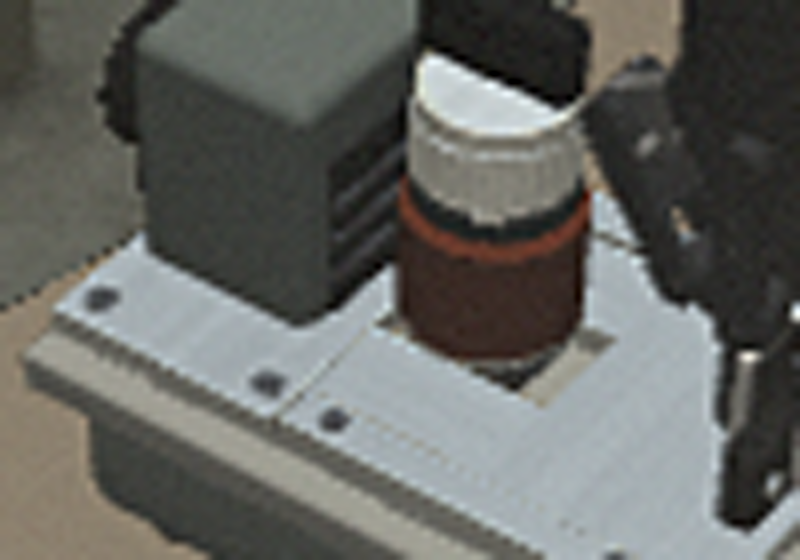

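View pics/top_e.png

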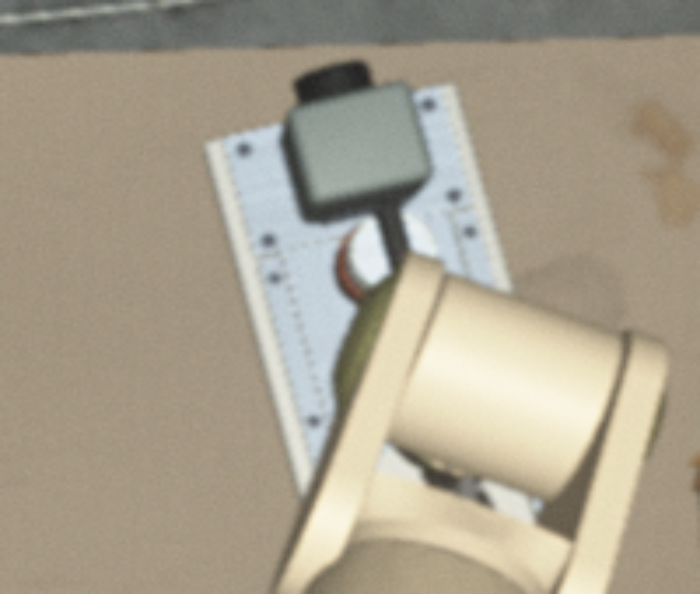

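The scene crop shows only a hairline seam at (340,365) between the plates, and the lip has stalled at about 15 N. It is flush. I'll release, go up and turn for the wing.

Call:
{"name": "move_arm", "arguments": {
  "targets": [0, 0, -1.6, 0, 0, 0, 0, 0, 0, 0, 0, 0, 0, 0, 0, 0, 0, 0, 0, 0, 0, 0, 0, 0, 0, 0, 0, 0, 0, 0],
  "hand": 0.2
}}

```text
time_s: 10.07
position: [0.5392, -0.101, 0.0478]
tool_rot: [[0.223, 0.0, 0.975], [-0.975, -0.0, 0.223], [0.0, -1.0, 0.0]]
ft_force: [-0.7, 0.4, 0.8]
grip_width: 0.0516
```

Call:
{"name": "move_arm", "arguments": {
  "targets": [0, -30, 0, 0, 0, 0, 0, -50, 0, 0, 0, 0, 0, -50, 0, 0, 0, 0, 0, -40, 0, 0, 0, 0, 0, -10, 0, 0, 0, 0]
}}

```text
time_s: 10.7
position: [0.5397, -0.1013, 0.2302]
tool_rot: [[0.223, 0.004, 0.975], [-0.975, -0.002, 0.223], [0.003, -1.0, 0.004]]
ft_force: [0.9, 0.3, -0.5]
grip_width: 0.0513
```

```bash
python3 look.py f scene top
python3 - <<'E'
from rig import env
from h import *
plan(env.observe(),[.633,-.0795,.225],-77.1,10)
E
```

```text
10.7 [ 0.5397 -0.1013  0.2302] sand [-95.8  -0.4] w 0.0513 F [ 0.9  0.3 -0.5] M [-0.05 -0.02  0.02] q [-23.   20.6  71.7   0.   87.5 -35.9]
-45 -15 152 max tool y [-35. -35. -35. -33. -33. -31.]
-15 15 108 max tool y [159. 159. 165. 165. 167. 168.]
15 45 191 max tool y [-34. -34. -34. -33. -32. -31.]
dist [93.9 21.6 -3. ] rotvec [-1.000e-03  1.571e+00 -0.000e+00]
[-0.0, 0.3, 9.6] [-0.0, 0.157, -0.0]
[-1.5, 0.3, 9.5] [-0.0, 0.157, -0.0]
[-3.0, 0.3, 9.2] [-0.0, 0.157, -0.0]
[-4.4, 0.3, 8.6] [-0.0, 0.157, -0.0]
[-5.7, 0.3, 7.8] [-0.0, 0.157, -0.0]
[-6.8, 0.3, 6.8] [-0.0, 0.157, -0.0]
[-7.8, 0.3, 5.7] [-0.0, 0.157, -0.0]
[-8.6, 0.3, 4.4] [-0.0, 0.157, -0.0]
[-9.2, 0.3, 3.0] [-0.0, 0.157, -0.0]
[-9.5, 0.3, 1.5] [-0.0, 0.157, -0.0]
```

View pics/scene_f.png

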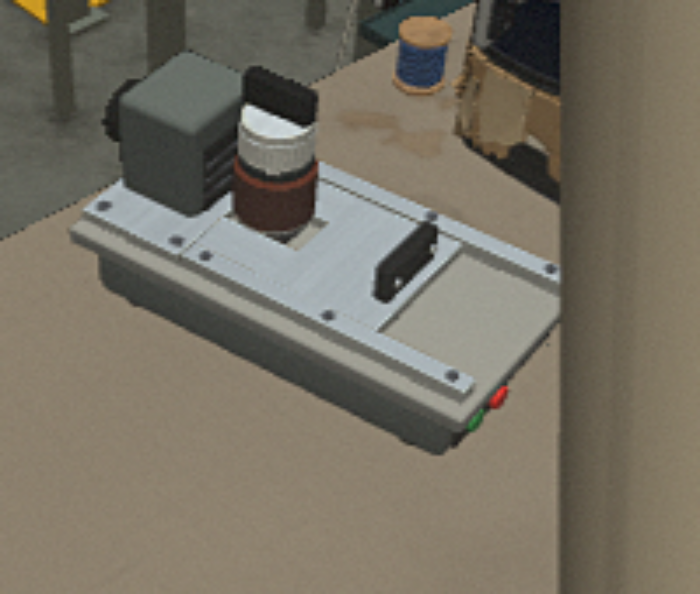

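Call:
{"name": "move_arm", "arguments": {
  "targets": [0, 0, 9.6, 0, 0.157, 0, -1.5, 0, 9.5, 0, 0.157, 0, -3, 0, 9.2, 0, 0.157, 0, -4.4, 0, 8.6, 0, 0.157, 0, -5.7, 0, 7.8, 0, 0.157, 0]
}}

```text
time_s: 11.42
position: [0.5858, -0.09, 0.2254]
tool_rot: [[-0.536, -0.004, 0.844], [-0.844, 0.001, -0.536], [0.001, -1.0, -0.004]]
ft_force: [-1.0, -0.5, -0.1]
grip_width: 0.0511
```

Call:
{"name": "move_arm", "arguments": {
  "targets": [-6.8, 0, 6.8, 0, 0.157, 0, -7.8, 0, 5.7, 0, 0.157, 0, -8.6, 0, 4.4, 0, 0.157, 0, -9.2, 0, 3, 0, 0.157, 0, -9.5, 0, 1.5, 0, 0.157, 0]
}}

```text
time_s: 12.05
position: [0.6328, -0.0793, 0.2253]
tool_rot: [[-0.976, -0.004, 0.219], [-0.219, 0.001, -0.976], [0.003, -1.0, -0.002]]
ft_force: [0.2, -1.1, 1.4]
grip_width: 0.0509
```

```bash
python3 look.py g scene top
python3 - <<'E'
from rig import env
from h import *
o=env.observe();plan(o,[.633,-.0795,.18],-77.0,1)
d=load("scene_g.npz");T=(cloud(d)-o["position"])@o["tool_rot"]*1000
k=(abs(T[...,0])<25)&(abs(T[...,2])<60)&(T[...,1]>-60)&(T[...,1]<-30)&(d["z_map"]>0)
for s in(-1,1):
    q=T[k&(np.sign(T[...,2])==s)]
    if len(q): print(s,len(q),np.percentile(q,[3,50,97],axis=0).round(1))
E
```

```text
12.05 [ 0.6328 -0.0793  0.2253] sand [-0.1  0.2] w 0.0509 F [ 0.2 -1.1  1.4] M [ 0.02 -0.01  0.02] q [-17.8  30.4  56.2   0.   93.6  59.6]
-45 -15 338 max tool y [144. 144. 145. 145. 146. 152.]
-15 15 148 max tool y [ 67.  68. 101. 157. 157. 157.]
15 45 222 max tool y [-33. -33. -33. -32. -32. -30.]
dist [ -0.   -0.3 -45.2] rotvec [ 0.002 -0.002  0.003]
[-0.0, 45.2, 0.3] [0.002, -0.002, 0.003]
-1 149 [[ -7.8 -59.4 -40.8]
 [  5.4 -48.8 -36.3]
 [ 11.  -33.7 -26. ]]
1 151 [[-10.6 -59.6  23.7]
 [  1.8 -47.4  25.7]
 [ 11.2 -33.4  31.2]]
```

View pics/scene_g.png

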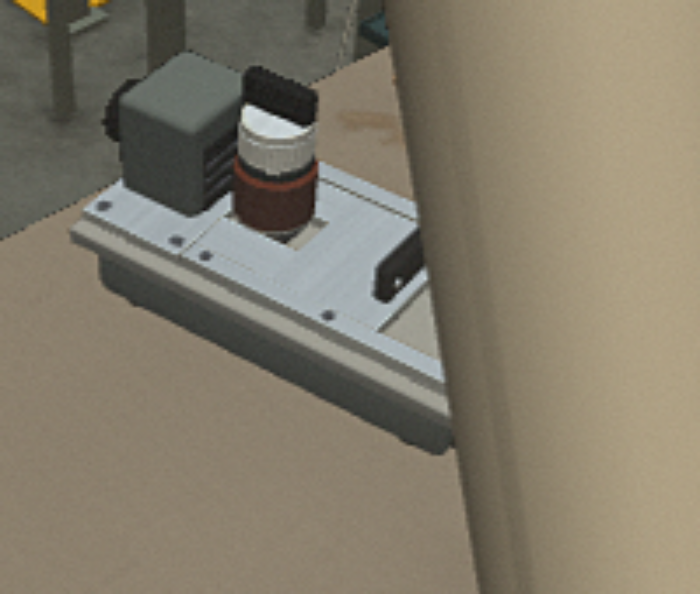

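Call:
{"name": "move_arm", "arguments": {
  "targets": [0, 25, 0.3, 0.002, 0, 0.003, 0, 25, 0, 0, 0, 0, 0, 20, 0, 0, 0, 0, 0, 12, 0, 0, 0, 0, 0, 5, 0, 0, 0, 0]
}}

```text
time_s: 12.78
position: [0.6329, -0.0799, 0.1398]
tool_rot: [[-0.974, 0.002, 0.225], [-0.225, -0.001, -0.974], [-0.002, -1.0, 0.001]]
ft_force: [0.5, 0.3, 0.8]
grip_width: 0.0514
```

```bash
python3 look.py h scene
python3 - <<'E'
from h import *
d=load("scene_h.npz");cv2.imwrite("pics/h2.png",cv2.resize(d["pixels"][90:210,270:400,::-1],None,fx=5,fy=5,interpolation=cv2.INTER_CUBIC))
E
```

```text
12.775 [ 0.6329 -0.0799  0.1398] sand [-0.2 -0.4] w 0.0514 F [0.5 0.3 0.8] M [ 0.03  0.02 -0.01] q [-17.8  33.3  65.2  -0.   81.4  59.2]
-45 -15 296 max tool y [59. 60. 60. 69. 71. 71.]
-15 15 96 max tool y [-20. -19. -19. -18.  16.  70.]
15 45 187 max tool y [-34. -34. -33. -32. -32. -31.]
```

View pics/h2.png

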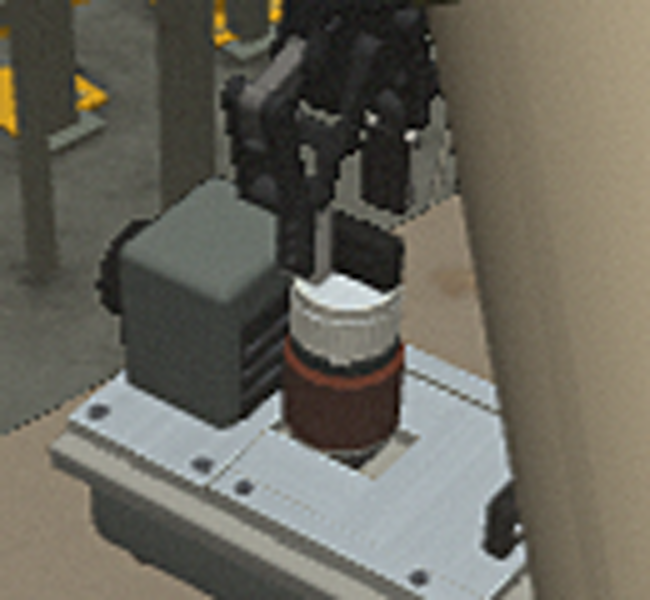

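Call:
{"name": "move_arm", "arguments": {
  "targets": [0, 2, -0.4, 0, 0, 0, 0, 0, 0, 0, 0, 0, 0, 0, 0, 0, 0, 0, 0, 0, 0, 0, 0, 0, 0, 0, 0, 0, 0, 0],
  "hand": -1,
  "squeeze": 60
}}

```text
time_s: 13.45
position: [0.6334, -0.0796, 0.1392]
tool_rot: [[-0.975, 0.004, 0.224], [-0.224, -0.002, -0.975], [-0.004, -1.0, 0.002]]
ft_force: [0.3, -0.8, 3.6]
grip_width: 0.0103
```

```bash
python3 look.py i scene
python3 - <<'E'
from h import *
d=load("scene_i.npz");cv2.imwrite("pics/i2.png",cv2.resize(d["pixels"][90:210,270:400,::-1],None,fx=5,fy=5,interpolation=cv2.INTER_CUBIC))
E
```

```text
13.45 [ 0.6334 -0.0796  0.1392] sand [ 0.3 -0.2] w 0.0103 F [ 0.3 -0.8  3.6] M [0.02 0.12 0.  ] q [-17.8  33.3  65.3  -0.   81.2  59.3]
-45 -15 261 max tool y [59. 59. 59. 60. 69. 71.]
-15 15 150 max tool y [-20. -19. -19. -18. -18.  70.]
15 45 6 max tool y [-75. -74. -74. -73. -58. -56.]
```

View pics/i2.png

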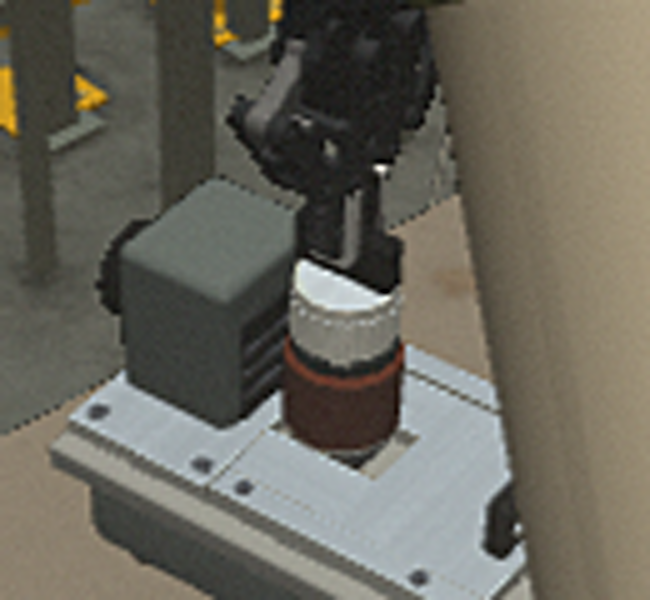

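Call:
{"name": "move_arm", "arguments": {
  "targets": [0, -1, 0, 0, -0.04, 0, 0, 0, 0, 0, -0.04, 0, 0, 0, 0, 0, -0.02, 0, 0, 0, 0, 0, 0, 0, 0, 0, 0, 0, 0, 0]
}}

```text
time_s: 14.12
position: [0.6332, -0.0795, 0.1395]
tool_rot: [[-0.948, 0.003, 0.32], [-0.32, -0.001, -0.948], [-0.003, -1.0, 0.002]]
ft_force: [1.4, -0.5, -0.5]
grip_width: 0.0102
```

```bash
python3 look.py j
```

```text
14.125 [ 0.6332 -0.0795  0.1395] sand [ 0.2 -0.1] w 0.0102 F [ 1.4 -0.5 -0.5] M [ 0.03 -0.19 -0.06] q [-17.8  33.3  65.2  -0.   81.3  53.6]
```

Call:
{"name": "move_arm", "arguments": {
  "targets": [0, 0, 0, 0, -0.04, 0, 0, 0, 0, 0, -0.03, 0, 0, 0, 0, 0, 0, 0, 0, 0, 0, 0, 0, 0, 0, 0, 0, 0, 0, 0]
}}

```text
time_s: 14.75
position: [0.633, -0.0795, 0.1394]
tool_rot: [[-0.923, 0.003, 0.385], [-0.385, -0.001, -0.923], [-0.002, -1.0, 0.002]]
ft_force: [0.4, -1.5, -5.1]
grip_width: 0.0099
```

```bash
python3 look.py j
```

```text
14.75 [ 0.633  -0.0795  0.1394] sand [ 0. -0.] w 0.0099 F [ 0.4 -1.5 -5.1] M [-0.18 -0.18 -0.13] q [-17.8  33.3  65.2  -0.   81.3  49.6]
```

Call:
{"name": "move_arm", "arguments": {
  "targets": [0, 0, 0, 0, -0.03, 0, 0, 0, 0, 0, -0.02, 0, 0, 0, 0, 0, 0, 0, 0, 0, 0, 0, 0, 0, 0, 0, 0, 0, 0, 0]
}}

```text
time_s: 15.38
position: [0.633, -0.0796, 0.1394]
tool_rot: [[-0.902, 0.003, 0.431], [-0.431, -0.001, -0.902], [-0.002, -1.0, 0.002]]
ft_force: [0.9, -2.6, -10.1]
grip_width: 0.01
```

```bash
python3 look.py k scene
python3 - <<'E'
from h import *
d=load("scene_k.npz");cv2.imwrite("pics/k2.png",cv2.resize(d["pixels"][90:210,270:400,::-1],None,fx=5,fy=5,interpolation=cv2.INTER_CUBIC))
E
```

```text
15.375 [ 0.633  -0.0796  0.1394] sand [ 0.  -0.1] w 0.01 F [  0.9  -2.6 -10.1] M [-0.39 -0.26 -0.26] q [-17.8  33.3  65.2  -0.   81.3  46.7]
-45 -15 295 max tool y [69. 69. 70. 70. 71. 71.]
-15 15 131 max tool y [-19. -19. -19. -19. -18. -17.]
```

View pics/k2.png

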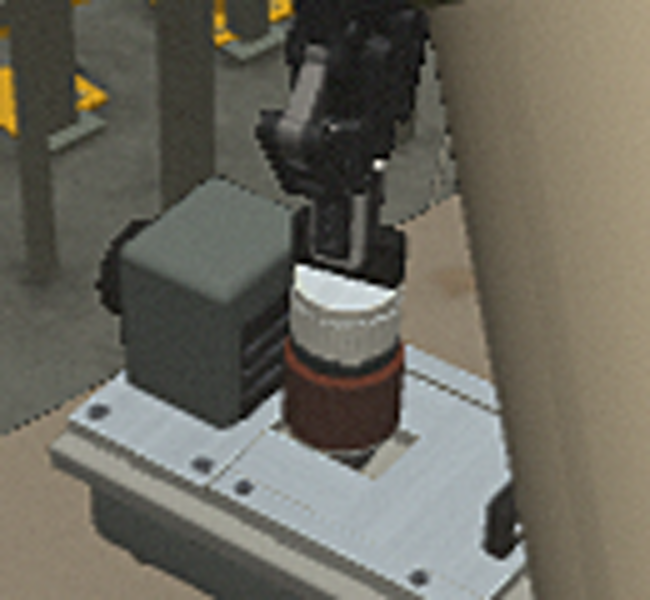

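Turning counter-clockwise, the torque and the downward pull both grow (-0.26 N m, -10 N), as a tightening thread would. I'll stop here and try the other way.

Call:
{"name": "move_arm", "arguments": {
  "targets": [0, 0, 0, 0, 0.06, 0, 0, 0, 0, 0, 0.08, 0, 0, 0, 0, 0, 0.08, 0, 0, 0, 0, 0, 0.04, 0, 0, 0, 0, 0, 0, 0]
}}

```text
time_s: 16.05
position: [0.6331, -0.0793, 0.1396]
tool_rot: [[-0.983, 0.003, 0.186], [-0.186, -0.001, -0.983], [-0.003, -1.0, 0.001]]
ft_force: [1.3, -1.7, -9.6]
grip_width: 0.0099
```

```bash
python3 look.py k
```

```text
16.05 [ 0.6331 -0.0793  0.1396] sand [0.1 0.2] w 0.0099 F [ 1.3 -1.7 -9.6] M [-0.17 -0.15  0.03] q [-17.8  33.2  65.2  -0.   81.3  61.6]
```

Call:
{"name": "move_arm", "arguments": {
  "targets": [0, 0, 0, 0, 0.06, 0, 0, 0, 0, 0, 0.06, 0, 0, 0, 0, 0, 0.06, 0, 0, 0, 0, 0, 0, 0, 0, 0, 0, 0, 0, 0]
}}

```text
time_s: 16.68
position: [0.6331, -0.0791, 0.1401]
tool_rot: [[-1.0, 0.003, 0.008], [-0.008, -0.001, -1.0], [-0.003, -1.0, 0.001]]
ft_force: [0.2, 2.4, -3.2]
grip_width: 0.0102
```

```bash
python3 look.py k
```

```text
16.675 [ 0.6331 -0.0791  0.1401] sand [0.2 0.4] w 0.0102 F [ 0.2  2.4 -3.2] M [ 0.5   0.22 -0.01] q [-17.7  33.2  65.2   0.   81.4  71.8]
```

It gives clockwise: the torque is near zero, the arm rises 0.5 mm and the pull falls off. That makes it a left-hand thread. I'll keep going and let the tool rise with the pitch.

Call:
{"name": "move_arm", "arguments": {
  "targets": [0, -0.4, 0, 0, 0.1, 0, 0, -0.4, 0, 0, 0.1, 0, 0, -0.4, 0, 0, 0.1, 0, 0, -0.4, 0, 0, 0.1, 0, 0, 0, 0, 0, 0, 0]
}}

```text
time_s: 17.3
position: [0.6334, -0.0798, 0.1418]
tool_rot: [[-0.924, 0.004, -0.383], [0.383, -0.002, -0.924], [-0.005, -1.0, 0.0]]
ft_force: [-0.4, -0.9, -3.8]
grip_width: 0.0102
```

```bash
python3 look.py l scene top;  python3 - <<'E'
from h import *
d=load("scene_l.npz");cv2.imwrite("pics/l2.png",cv2.resize(d["pixels"][90:210,270:400,::-1],None,fx=5,fy=5,interpolation=cv2.INTER_CUBIC))
E
```

```text
17.3 [ 0.6334 -0.0798  0.1418] sand [ 0.3 -0.4] w 0.0102 F [-0.4 -0.9 -3.8] M [-0.03  0.06 -0.05] q [-17.8  33.1  65.   -0.   81.5  94.7]
-45 -15 208 max tool y [60. 60. 62. 63. 66. 66.]
-15 15 173 max tool y [-26. -24. -24. -23.  80.  82.]
15 45 34 max tool y [25. 26. 34. 38. 79. 81.]
```

View pics/l2.png

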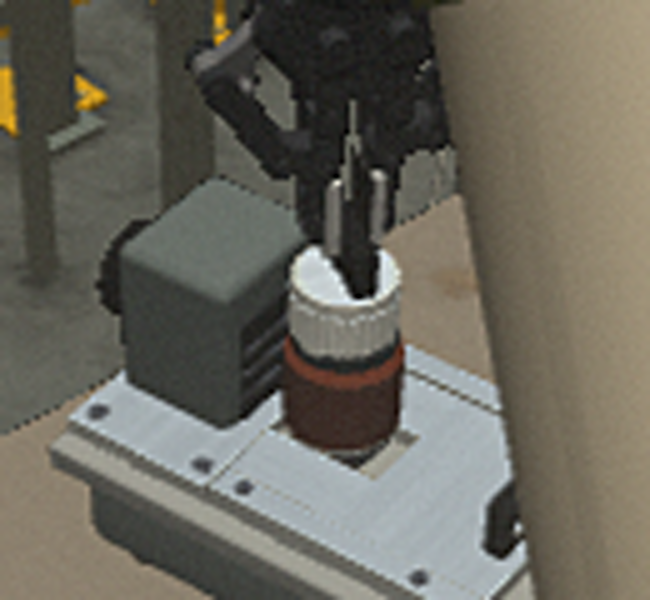

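Call:
{"name": "move_arm", "arguments": {
  "targets": [0, -0.4, 0, 0, 0.1, 0, 0, -0.4, 0, 0, 0.1, 0, 0, -0.4, 0, 0, 0.1, 0, 0, -0.4, 0, 0, 0.1, 0, 0, 0, 0, 0, 0, 0]
}}

```text
time_s: 18.02
position: [0.6334, -0.0796, 0.1432]
tool_rot: [[-0.703, 0.004, -0.712], [0.712, -0.002, -0.703], [-0.004, -1.0, -0.002]]
ft_force: [-0.8, 1.2, -3.0]
grip_width: 0.0101
```

```bash
python3 look.py m
```

```text
18.025 [ 0.6334 -0.0796  0.1432] sand [ 0.3 -0.2] w 0.0101 F [-0.8  1.2 -3. ] M [-0.02  0.04 -0.03] q [-17.8  33.1  64.9  -0.   81.8 117.6]
```

Call:
{"name": "move_arm", "arguments": {
  "targets": [0, -0.4, 0, 0, 0.1, 0, 0, -0.4, 0, 0, 0.1, 0, 0, -0.3, 0, 0, 0.06, 0, 0, 0, 0, 0, 0, 0, 0, 0, 0, 0, 0, 0]
}}

```text
time_s: 18.65
position: [0.6333, -0.0797, 0.1442]
tool_rot: [[-0.496, 0.004, -0.868], [0.868, -0.002, -0.496], [-0.003, -1.0, -0.002]]
ft_force: [-0.8, -1.2, -1.4]
grip_width: 0.0101
```

```bash
python3 look.py n scene;  python3 - <<'E'
from h import *
d=load("scene_n.npz");cv2.imwrite("pics/n2.png",cv2.resize(d["pixels"][90:210,270:400,::-1],None,fx=5,fy=5,interpolation=cv2.INTER_CUBIC))
E
```

```text
18.65 [ 0.6333 -0.0797  0.1442] sand [ 0.2 -0.2] w 0.0101 F [-0.8 -1.2 -1.4] M [-0.23  0.06  0.  ] q [-17.8  33.   64.8  -0.   81.9 132.5]
-45 -15 275 max tool y [70. 70. 71. 74. 79. 79.]
-15 15 184 max tool y [27. 30. 76. 78. 79. 83.]
15 45 140 max tool y [78. 80. 81. 82. 82. 85.]
```

View pics/n2.png

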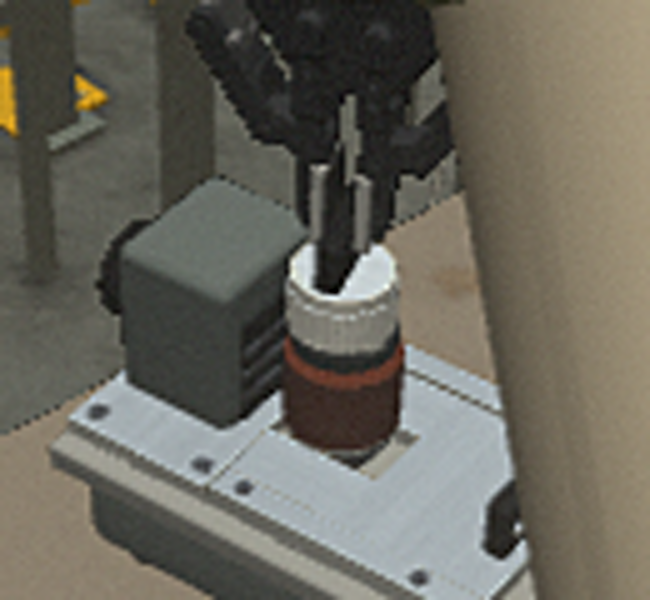

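The gripper has turned 73° and the gap under the skirt has widened. I'll try a gentle lift.

Call:
{"name": "move_arm", "arguments": {
  "targets": [0, -1, 0, 0, 0.01, 0, 0, -1, 0, 0, 0, 0, 0, -1, 0, 0, 0, 0, 0, 0, 0, 0, 0, 0, 0, 0, 0, 0, 0, 0]
}}

```text
time_s: 19.32
position: [0.6332, -0.0795, 0.147]
tool_rot: [[-0.485, 0.003, -0.874], [0.874, -0.001, -0.485], [-0.003, -1.0, -0.002]]
ft_force: [-0.3, -0.5, -3.7]
grip_width: 0.0105
```

```bash
python3 look.py o scene
```

```text
19.325 [ 0.6332 -0.0795  0.147 ] sand [ 0.2 -0. ] w 0.0105 F [-0.3 -0.5 -3.7] M [-0.2   0.1   0.05] q [-17.8  32.9  64.6  -0.   82.3 133.2]
-45 -15 285 max tool y [71. 72. 72. 77. 78. 85.]
-15 15 198 max tool y [78. 79. 81. 81. 86. 86.]
15 45 147 max tool y [82. 83. 83. 85. 86. 86.]
```

It's free; the load is about the cap's weight. Lifting straight up.

Call:
{"name": "move_arm", "arguments": {
  "targets": [0, -5, 0, 0, 0, 0, 0, -8, 0, 0, 0, 0, 0, -10, 0, 0, 0, 0, 0, -10, 0, 0, 0, 0, 0, -10, 0, 0, 0, 0]
}}

```text
time_s: 20.0
position: [0.6331, -0.0794, 0.191]
tool_rot: [[-0.485, 0.004, -0.874], [0.874, -0.001, -0.485], [-0.003, -1.0, -0.003]]
ft_force: [-0.4, -0.7, -2.6]
grip_width: 0.0102
```

Call:
{"name": "move_arm", "arguments": {
  "targets": [0, -15, 0, 0, 0, 0, 0, -15, 0, 0, 0, 0, 0, -15, 0, 0, 0, 0, 0, -10, 0, 0, 0, 0, 0, -4, 0, 0, 0, 0]
}}

```text
time_s: 20.62
position: [0.633, -0.0794, 0.2497]
tool_rot: [[-0.485, 0.004, -0.874], [0.874, -0.002, -0.485], [-0.003, -1.0, -0.003]]
ft_force: [-0.0, -0.1, -3.0]
grip_width: 0.0102
```

Call:
{"name": "move_arm", "arguments": {
  "targets": [0, 0, 0, 0, 0, 0, 0, 0, 0, 0, 0, 0, 0, 0, 0, 0, 0, 0, 0, 0, 0, 0, 0, 0, 0, 0, 0, 0, 0, 0]
}}

```text
time_s: 21.25
position: [0.6328, -0.0794, 0.249]
tool_rot: [[-0.485, 0.003, -0.874], [0.874, -0.001, -0.485], [-0.003, -1.0, -0.002]]
ft_force: [-0.4, 0.2, -3.4]
grip_width: 0.0101
```

```bash
python3 look.py p scene top
python3 - <<'E'
from h import *
d=load("scene_p.npz");cv2.imwrite("pics/p2.png",d["pixels"][:,:,::-1])
cv2.imwrite("pics/p3.png",cv2.resize(d["pixels"][60:210,270:430,::-1],None,fx=4,fy=4,interpolation=cv2.INTER_CUBIC))
d=load("top_p.npz");cv2.imwrite("pics/p4.png",d["pixels"][:,:,::-1])
E
```

```text
21.25 [ 0.6328 -0.0794  0.249 ] sand [-0.1  0.2] w 0.0101 F [-0.4  0.2 -3.4] M [ 0.07  0.   -0.01] q [-17.8  29.6  53.8  -0.   96.4 133.2]
-45 -15 308 max tool y [174. 174. 175. 181. 184. 185.]
-15 15 267 max tool y [133. 181. 182. 184. 187. 188.]
15 45 175 max tool y [182. 184. 187. 187. 188. 189.]
```

View pics/p3.png

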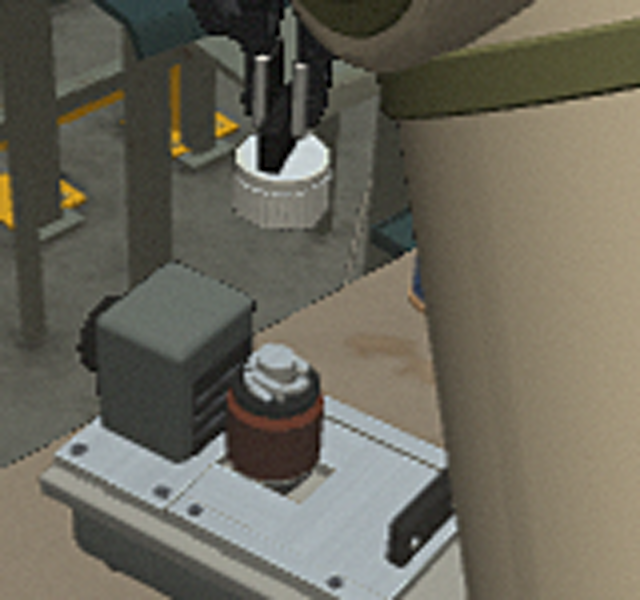

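View pics/p4.png

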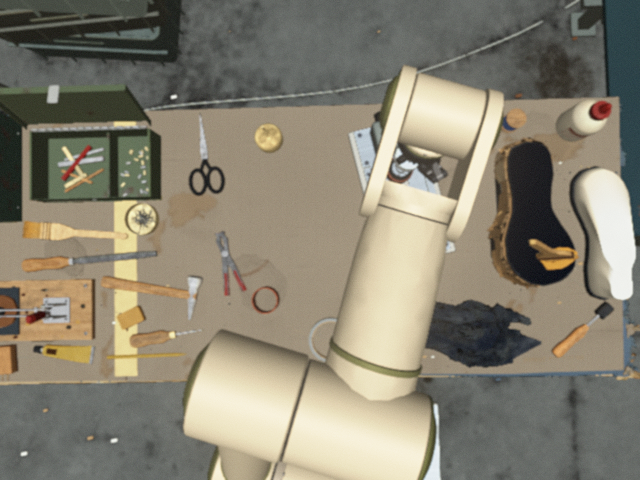

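Run:
```python
from h import *
d=load("scene_p.npz");P=cloud(d)
f=lambda c:P[int(c[1]/4+60),int(c[0]/4+270)].round(4)
print("spindle top",f((278,357)),"cap skirt low",f((282,222)),"cap top",f((300,160)))
# flush: lip depth now (scene f, unobstructed) & lateral edge of lip top
d0=load("scene0.npz");d1=load("scene_f.npz")
for dd,c in((d0,-147.4),(d1,-97)):
    Q=cloud(dd);S=sand(Q);k=(abs(S[...,0]-c)<12)&(abs(S[...,1])<26)&(Q[...,2]>.08)&(Q[...,2]<.105)&(dd["z_map"]>0)
    print(k.sum(),np.percentile(S[k][:,0],[5,50,95]).round(1))
cv2.imwrite("pics/seamp.png",cv2.resize(d["pixels"][155:200,275:360,::-1],None,fx=9,fy=9,interpolation=cv2.INTER_CUBIC))
```

```text
spindle top [ 0.6303 -0.0786  0.1448] cap skirt low [ 0.6139 -0.0614  0.243 ] cap top [ 0.6191 -0.0775  0.2658]
168 [-154.8 -151.9 -143.6]
165 [-103.5 -100.9  -92.9]
```

View pics/seamp.png

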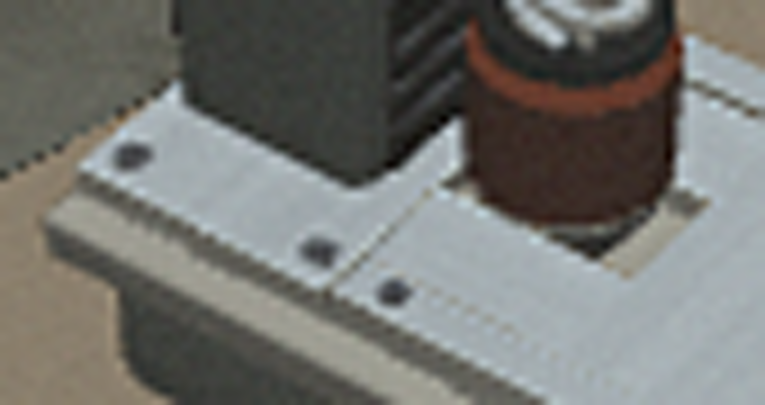

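The cap's skirt is about 90 mm above the spindle tip. The seam at (385,240) is still a hairline, and nothing else has moved. Handing in.

```bash
python3 -c "
from rig import env
print(env.close_job()); o=env.observe(); print(o['time_s'],o['position'],o['grip_width'])"
```

```text
the job is handed in; nothing more can be done
None
the job is handed in; nothing more can be done
```

The job is handed in: the lock plate is flush and the cap is off, held in the gripper about 90 mm above the spindle tip. The hand-in gave no verdict.

- **Lock plate:** I pinched its lip and pushed it about 51 mm until it stalled at about 15 N. In the last picture the seam is still a hairline.
- **Thread:** It is left-handed. Turned about 12.6° counter-clockwise, the torque only grew (to 0.26 N m) and the cap pulled down, so I stopped. Clockwise it gave freely, and after about 74° it lifted straight off with only its own weight on the gripper.
- **Final state:** The gripper is still closed on the cap's wing and the load is about 3.4 N. The oil can, the sleeve and the other things in view were not moved. It took about 21 s of the 64 s.
- **What disagreed:**
  - The fingertips were about 25–30 mm above the reported TCP, where the notes put them 8 mm ahead of it. My first pinch at the lip therefore closed on air, with no contact. After that I set heights from the camera depth.
  - The lip stalled about 1 mm short of where I predicted, which is within the calibration error.

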